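# Put the jammed desktop shredder in reverse

## Robot

A 7-joint arm with a two-finger parallel gripper is mounted at the origin on a cart in front of the work surface, level with it; the furniture and walls round the work are solid. World frame = base frame: x ahead of the robot, y to its left, z up, the work surface at z = 0. Lengths are in m, angles in rad, forces in N, time in s.
With the tool pointing down it reaches from about 0.425 to 0.925 m from the base axis. Payload 6.8 kg.
Tool frame: the origin (TCP) lies between the finger pads; the fingertips stand 14 mm ahead of it and the grasp point (between the pads) lies 5 mm behind it; y points along the fingers, z is the direction in which the jaws open and shut, and the axes are right-handed (so a half turn about y gives the same grasp; the last joint's range is limited). The gripper opens to 85 mm and grips with 20 to 120 N. Pads are 22 mm wide; open, the fingers measure 114 mm over their backs; the gripper's body (76 mm by 85 mm) begins 54 mm behind the grasp point. The pads swing forward as they close: fully open they stand 13 mm farther back than shut.
Start: joints at [-1.365, 0.477, 0.022, 1.555, -0.011, 1.109, -0.083], TCP at [0.208, 0.642, 0.221] pointing down, gripper open.
Joint ranges: [-2.96, 2.96], [-0.34, 2.1], [-1.41, 1.46], [0.24, 2.44], [-1.37, 4.51], [0.17, 1.92], [-2.96, 2.96]. Speed limits (rad/s): [2.39, 2.39, 3.14, 3.14, 3.14, 3.14, 3.14].

## Interface

Orientations are given as a unit quaternion [w, x, y, z].
In Python, from workcell import bot gives the robot as it stands.
- The arm moves only by the tool step_arm, never from a script. Its argument "moves" is a list of rows, each a list of 6 numbers: the shift along the world's x, y, z in mm, then the turn, a rotation vector about the world's x, y, z in degrees. In form: [[dx, dy, dz, ax, ay, az], ...]. A call has 1 to 10 rows; each row shifts and turns the pose as measured when the row begins; what a row does not reach is not made up. A row lasts 1/10 s, in which the tool goes at most 50 mm and 8.59 degrees, less where a joint would pass 70% of its speed; a pose out of reach is approached as far as the arm can. A call with a gripper value outside its range is refused whole. "grip" is the closure, from 0 (fully open) to 1 (shut), set as the call begins (left out, the last holds). The fingers move at their own pace and stop on an object; "squeeze" is the grip in N (left out, the last holds). Time passes only in rows, so rows that do not move let the fingers close. It gives the time, the measured TCP pose, the force and the opening at its end, in the units of the state.
- bot.observe(): the state, without advancing time (a new reading comes with each control period).
- bot.grab_frame(name): name is "scene" or "top" or "wrist"; returns a dict with "image" (384x512x3 uint8, red, green, blue), "intrinsics" (3x3 intrinsics, pixels), "eye" and "orientation" of the camera in the world. Camera axes: x right, y down, z forward; pixel columns grow to the right and rows downward; lengths in m; the calibration is good to about 2 mm. A picture is of the moment at which its call begins. There is no depth.
- bot.finish_job(): hands the job in, once; it reports no verdict.
The state is a dict: "time_s": time; "joints": joint angles; "joint_vel": joint speeds; "joint_efforts": joint torques, N m; "ee_pos": TCP position; "tcp_rot": TCP orientation; "contact_force": force on the tool from outside, world axes, zero at the start; "moment": the same for the moment, N m; "grip_width": opening from 0.0 (shut) to 1.0 (fully open).
Only numpy, scipy, OpenCV 4.12 (cv2) and the standard library are available. Lean on these libraries where they do the work, as an engineer would, in place of code of your own. Each camera call takes 0.05 s, during which the arm holds its last target.

## Task

The desktop shredder has jammed, so put its drive in reverse. Lift the sprung collar of the collared drive lever, push the lever away from the front through the narrow part of its slot to the far end, and let go so that the collar drops home in the opening there. Leave the plain lever with the ball where it is.

Things in the scene. Friction and masses are not known exactly. Their poses are not given: they have to be found in the camera images.
- drive_lever (a joint): Tilt of the drive lever, rad (-0.30 to 0.42): 0 upright, positive leans to the back of the shredder (reverse). Hinge 5 mm above the table. Starts -0.25 to -0.02, stays where left (1 N at the collar moves it). Collar down: blocked at about 0.05 by the slot's 12 mm neck. Collar up 10 mm or more: passes. From 0.33 the collar can drop into the far opening; 0.42 is a solid stop, safe to push to.
- drive_collar (a joint): Lift of the drive lever's collar along its rod, m: 0 = down, at most 0.016. A spring and its weight pull it down with 2 to 4 N. Let go, it drops home at the slot's front part or far opening (both 22 mm wide) but rests raised on the neck between. On the grey shredder, 280 by 200 mm, two levers stand side by side on flat metal tops 100 mm above the table, the head behind is 115 mm high.
- collar_grip (a point): Middle of the collar's dark knurled sleeve, 28 mm diameter (31 at the lower lip), 24 mm tall; 138 mm from the hinge along the rod when down. Below it a 16 mm skirt runs into the slot; above, the 8 mm rod ends in an 18 mm cap, its top 38 mm over this point. z: up along the rod; x: push direction to reverse; y: level hinge axis. Held by fingers closing along y, the sleeve turns between them in the arc.
- feed_ball (a point): Centre of the 26 mm black ball on top of the plain feed lever (no collar), a bystander 132 mm to the left or right of the drive lever (the side varies), 135 mm above the table when upright. To be left as it is; its 8 mm rod tilts front to back easily if touched.

How it is judged:
By the outcome, as a careful person would: the job done as asked, in the order asked, and still so for the second after the job is handed in, with the robot touching nothing.
It also fails if it takes over 35 s, if anything falls off the work surface, if the arm or the gripper's body presses on something with over 40 N, if the wrist force passes 120 N, or if a joint passes its speed limit or range.

## Working session

There is one attempt and no reset: what is moved stays moved. The work goes in short steps, Python scripts to look and compute and a tool call to move; the robot and the scene stay as the last step left them, time stands still between calls to the robot, and variables do not carry over. Pictures are saved under pics/ and viewed, and the job is handed in when it is done.

Besides the shell and the picture viewer there is one more tool, called after ">>>" in YAML: its name, and indented under it one key for each argument. step_arm: Moves the arm, as the interface text tells. Its arguments: {"type":"object","properties":{"moves":{"type":"array","items":{"type":"array","items":{"type":"number"}}},"grip":{"type":"number"},"squeeze":{"type":"number"}},"required":["moves"]}

```bash
mkdir -p pics; ls; cat > h.py <<'E'
from workcell import bot
import numpy as np, cv2, pickle
from scipy.spatial.transform import Rotation as R
def snap(n,tag):
    f=bot.grab_frame(n); pickle.dump(f,open(f'pics/{tag}.pkl','wb'))
    cv2.imwrite(f'pics/{tag}.png',f['image'][:,:,::-1]); return f
E
python3 - <<'E'
from h import *
for n in('scene','top','wrist'):
    f=snap(n,n+'0'); print(n,f['eye'],f['orientation'],f['intrinsics'])
s=bot.observe(); print(s)
a=[cv2.imread(f'pics/{n}0.png') for n in('scene','top')]
E
```

```text
pics
scene [0.01109538 0.45720682 0.68097142] [ 0.18827089 -0.41633712  0.8156149  -0.35495043] [[434.93249451   0.         247.13508856]
 [  0.         434.93249451 198.10683473]
 [  0.           0.           1.        ]]
top [0.34186017 0.10488636 0.95622011] [-0.08503575  0.77165034 -0.6263883   0.07044404] [[394.14365906   0.         249.60157048]
 [  0.         394.14365906 191.82542404]
 [  0.           0.           1.        ]]
wrist [0.13557758 0.66483204 0.37293198] [0.12253881 0.79961903 0.58132182 0.08751331] [[301.40342082   0.         256.05538102]
 [  0.         301.40342082 193.9971267 ]
 [  0.           0.           1.        ]]
{'time_s': 0.15, 'joints': array([-1.36509732,  0.47764746,  0.02237438,  1.55621546, -0.01154553,
        1.1093385 , -0.08310087]), 'joint_vel': array([ 0.00054094, -0.00194492,  0.00243289, -0.00462006, -0.00113865,
       -0.00016237,  0.00015269]), 'joint_efforts': array([ 2.71601755e-03, -5.96927369e+01,  1.61019389e+00, -2.81493509e+01,
        1.26218190e-02,  6.44080064e-03,  1.97615594e-05]), 'ee_pos': array([0.20821646, 0.6415719 , 0.2198284 ]), 'tcp_rot': array([-0.6978986 ,  0.69894001, -0.11055446,  0.11044511]), 'contact_force': array([-0.47041956,  0.48442605, -0.0789852 ]), 'moment': array([-0.00194418, -0.00390866,  0.03879664]), 'grip_width': 1.0002016867912649}
```

View pics/scene0.png

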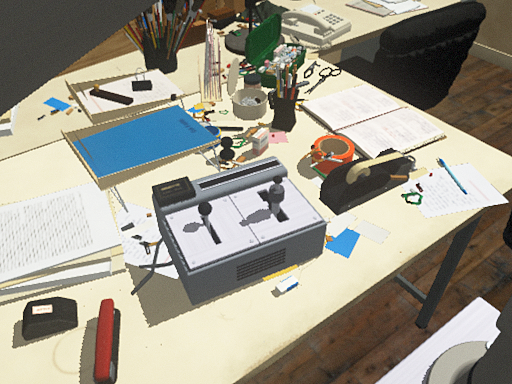

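View pics/top0.png

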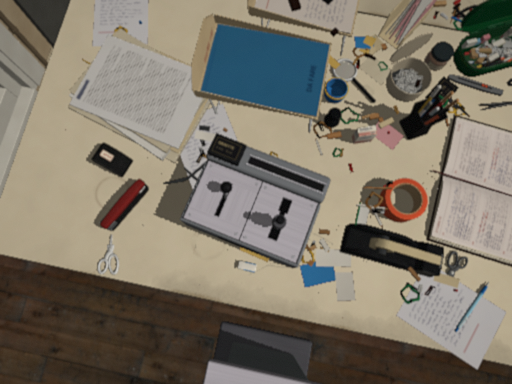

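View pics/wrist0.png

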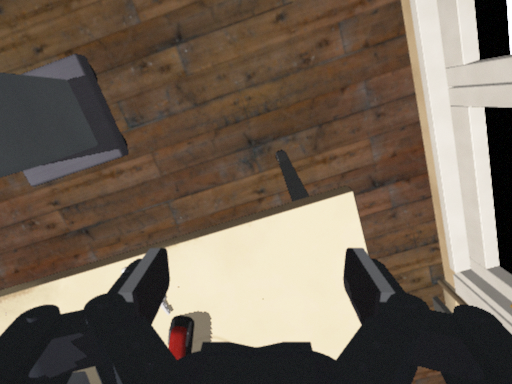

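```bash
python3 - <<'E'
from h import *
a=cv2.imread('pics/scene0.png')[140:310,140:340]; b=cv2.imread('pics/top0.png')[125:275,170:345]
cv2.imwrite('pics/z1.png',cv2.resize(a,(800,600*680//680),interpolation=cv2.INTER_CUBIC)[:600] if 0 else cv2.resize(a,None,fx=3.5,fy=3.5,interpolation=cv2.INTER_CUBIC))
cv2.imwrite('pics/z2.png',cv2.resize(b,None,fx=4,fy=4,interpolation=cv2.INTER_CUBIC))
E
```

```text
(no output)
```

View pics/z1.png

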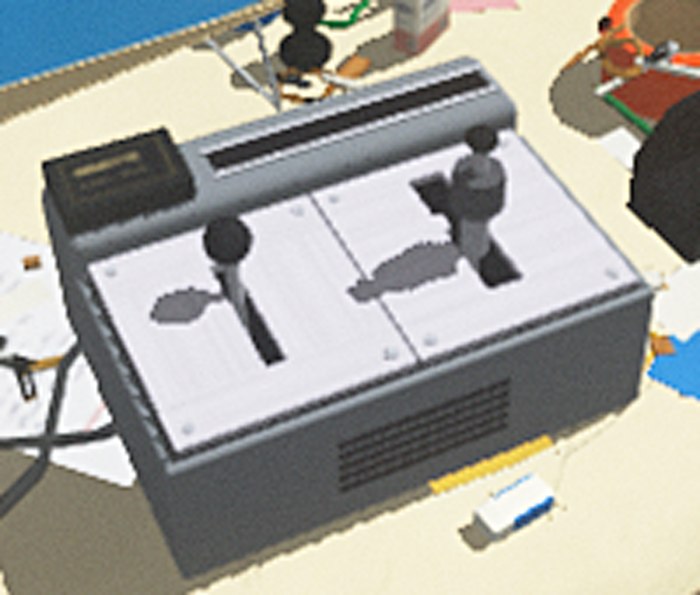

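View pics/z2.png

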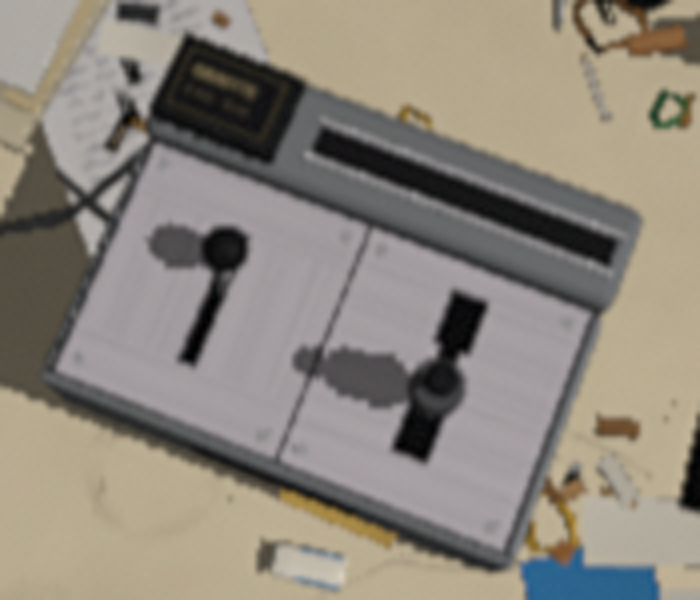

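```bash
cat >> h.py <<'E'
def ray(f,u,v):
    q=f['orientation']; Rm=R.from_quat([q[1],q[2],q[3],q[0]]).as_matrix()
    d=Rm@np.linalg.inv(f['intrinsics'])@np.array([u,v,1.]); return f['eye'],d/np.linalg.norm(d)
def plane(f,u,v,z):
    e,d=ray(f,u,v); return e+d*(z-e[2])/d[2]
def tri(f1,p1,f2,p2):
    a,d=ray(f1,*p1); b,g=ray(f2,*p2)
    s=np.linalg.lstsq(np.stack([d,-g],1),b-a,rcond=None)[0]
    P,Q=a+s[0]*d,b+s[1]*g; return (P+Q)/2,np.linalg.norm(P-Q)
def proj(f,X):
    q=f['orientation']; Rm=R.from_quat([q[1],q[2],q[3],q[0]]).as_matrix()
    c=f['intrinsics']@(Rm.T@(np.asarray(X)-f['eye'])); return c[:2]/c[2]
ld=lambda t: pickle.load(open(f'pics/{t}.pkl','rb'))
E
python3 - <<'E'
from h import *
f=ld('top0');g=ld('scene0')
im=f['image']
hsv=cv2.cvtColor(im,cv2.COLOR_RGB2HSV)
m=((hsv[...,2]>140)&(hsv[...,1]<35)).astype(np.uint8); w=np.zeros_like(m); w[150:270,175:330]=m[150:270,175:330]
w=cv2.morphologyEx(w,cv2.MORPH_CLOSE,np.ones((5,5)));w=cv2.morphologyEx(w,cv2.MORPH_OPEN,np.ones((5,5)))
c=max(cv2.findContours(w,0,2)[0],key=cv2.contourArea)
box=cv2.boxPoints(cv2.minAreaRect(c)); print(box)
P=np.array([plane(f,*p,.1)for p in box]);print(P)
for i in range(4): d=P[(i+1)%4]-P[i];print(np.linalg.norm(d),np.degrees(np.arctan2(d[1],d[0])))
z=lambda x,y:(170+x/4-.4,125+y/4-.4)
for nm,p in dict(far=(462,320),farEdge=(468,292),front=(415,430),frontedge=(410,455)).items(): print(nm,plane(f,*z(*p),.1))
s=lambda x,y:(140+x/3.5-.4,140+y/3.5-.4)
print('ball',tri(f,z(225,249),g,s(227,241)))
print('cap',tri(f,z(440,379),g,s(481,139)))
print('collar',tri(f,z(436,389),g,s(478,188)))
E
```

```text
[[158.03447 205.58621]
 [184.36208 144.15515]
 [321.9483  203.1207 ]
 [295.62073 264.55176]]
[[ 0.45866575  0.33408133  0.1       ]
 [ 0.60945706  0.31164535  0.1       ]
 [ 0.53864634 -0.01934752  0.1       ]
 [ 0.39501064  0.01357381  0.1       ]]
0.15245127436359718 -8.46285372784167
0.3384825519038609 -102.07550394765487
0.14736019780886594 167.09076779358315
0.32676756835411697 78.76681803233511
far [0.51858769 0.05986011 0.1       ]
farEdge [0.53481203 0.05954201 0.1       ]
front [0.45345694 0.07356583 0.1       ]
frontedge [0.43956703 0.07360608 0.1       ]
ball (array([0.52400126, 0.19337565, 0.13119872]), np.float64(0.00030275118885896897))
cap (array([0.47126259, 0.06871342, 0.1740419 ]), np.float64(0.0006510457713381531))
collar (array([0.4716347 , 0.06844167, 0.1395708 ]), np.float64(9.161389805434568e-05))
```

```bash
python3 - <<'E'
from h import *
f=ld('top0');g=ld('scene0')
z=lambda x,y:(170+x/4-.4,125+y/4-.4)
C=[plane(f,*z(*p),.1) for p in [(160,145),(55,374),(508,562),(597,312)]]
for i in range(4):
    d=C[(i+1)%4]-C[i];print(C[i].round(4),np.linalg.norm(d).round(4),np.degrees(np.arctan2(d[1],d[0])).round(2))
S=lambda x,y:(140+x/3.5-.4,140+y/3.5-.4)
# scene: slot edges + panel corners
for p in [(90,268),(175,455),(648,285),(515,135),(432,180),(500,280),(312,195),(420,362)]: print(p,plane(g,*S(*p),.1).round(4))
print(plane(f,*z(370,228),.1),plane(f,*z(278,462),.1))
s=bot.observe();q=s['tcp_rot'];print(R.from_quat([q[1],q[2],q[3],q[0]]).as_matrix().round(3))
E
```

```text
[0.5825 0.2461 0.1   ] 0.142 169.22
[0.4431 0.2727 0.1   ] 0.2659 -100.57
[0.3943 0.0113 0.1   ] 0.146 -9.36
[ 0.5384 -0.0124  0.1   ] 0.2623 80.31
(90, 268) [0.5789 0.2491 0.1   ]
(175, 455) [0.4415 0.2758 0.1   ]
(648, 285) [0.3914 0.0153 0.1   ]
(515, 135) [ 0.5291 -0.0067  0.1   ]
(432, 180) [0.5263 0.057  0.1   ]
(500, 280) [0.4408 0.0763 0.1   ]
(312, 195) [0.5565 0.1196 0.1   ]
(420, 362) [0.4195 0.1456 0.1   ]
[0.55950419 0.1200362  0.1       ] [0.42115034 0.14286177 0.1       ]
[[ 0.951 -0.     0.309]
 [-0.309 -0.001  0.951]
 [ 0.    -1.    -0.001]]
```

>>> step_arm:
  moves:
    - [10,-30,15,0,0,1]
    - [18,-41,10,0,0,1]
    - [18,-41,5,0,0,1]
    - [18,-41,5,0,0,1]
    - [18,-41,5,0,0,1]
    - [18,-41,0,0,0,1]
    - [18,-41,0,0,0,1]
    - [18,-41,0,0,0,1]
    - [18,-41,0,0,0,0]
    - [18,-41,0,0,0,0]
  grip: 0

```text
time_s: 1.15
ee_pos: [0.3778, 0.231, 0.2574]
tcp_rot: [-0.704, 0.706, -0.056, 0.054]
contact_force: [1.8, -0.7, -0.0]
grip_width: 1.003
```

>>> step_arm:
  moves:
    - [24,-41,0,0,0,0]
    - [24,-41,0,0,0,0]
    - [24,-41,0,0,0,0]
    - [15,-27,0,0,0,0]
    - [0,0,0,0,0,0]

```text
time_s: 1.65
ee_pos: [0.4678, 0.0673, 0.2581]
tcp_rot: [-0.704, 0.706, -0.059, 0.058]
contact_force: [-0.5, -0.1, -0.2]
grip_width: 1.0
```

```bash
python3 - <<'E'
from h import *
s=bot.observe();q=s['tcp_rot'];M=R.from_quat([q[1],q[2],q[3],q[0]]).as_matrix();print(s['ee_pos'],M.round(3),np.degrees(np.arctan2(M[1,2],M[0,2])),s['joints'])
for n in('scene','top','wrist'): snap(n,n+'1')
E
```

```text
[0.46779784 0.06731539 0.25810965] [[ 0.986 -0.001  0.165]
 [-0.165 -0.003  0.986]
 [-0.    -1.    -0.003]] 80.53159113420244 [-0.64957121  0.09427489  0.40386279  1.99719542 -0.0395764   1.05947747
  1.17765303]
```

View pics/wrist1.png

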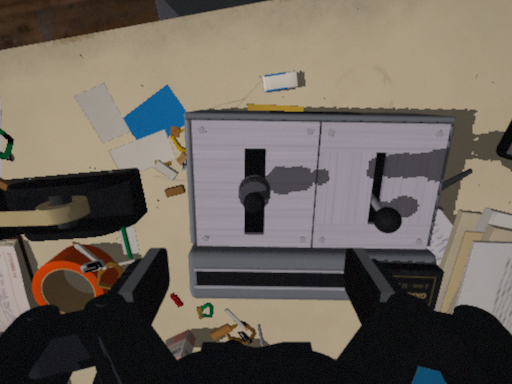

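View pics/scene1.png

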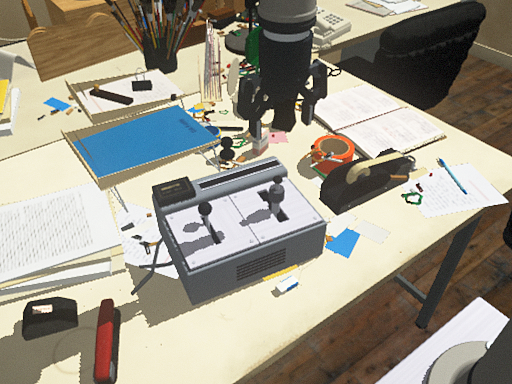

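```bash
python3 - <<'E'
from h import *
f=ld('wrist1');g=ld('scene1');t=ld('top0')
print(f['eye'], proj(g,[.4678,.0673,.258]))
z=lambda x,y:(170+x/4-.4,125+y/4-.4)
im=f['image'].astype(int).sum(2)
cv2.imwrite('pics/w1z.png',cv2.resize(f['image'][130:260,200:420,::-1],None,fx=3.5,fy=3.5,interpolation=cv2.INTER_CUBIC))
s=lambda x,y:(140+x/3.5-.4,140+y/3.5-.4)
print('cap w-s',tri(f,(254,203),g,s(481,139)))
print('cap w-t',tri(f,(254,203),t,z(440,379)))
print('collar',tri(f,(255,189),g,s(478,188)))
print('ball',tri(f,(387,220),g,s(227,241)))
E
```

```text
[0.39120703 0.08313289 0.41117623] [280.5514593  141.57352482]
cap w-s (array([0.4713967 , 0.06793583, 0.17341688]), np.float64(0.0003828761745308576))
cap w-t (array([0.47177741, 0.06828908, 0.17197753]), np.float64(0.0011272543398068873))
collar (array([0.46920467, 0.06945623, 0.14154997]), np.float64(0.0017273765497447559))
ball (array([0.5241526 , 0.19322606, 0.13105561]), np.float64(0.00023010615503114878))
```

View pics/w1z.png

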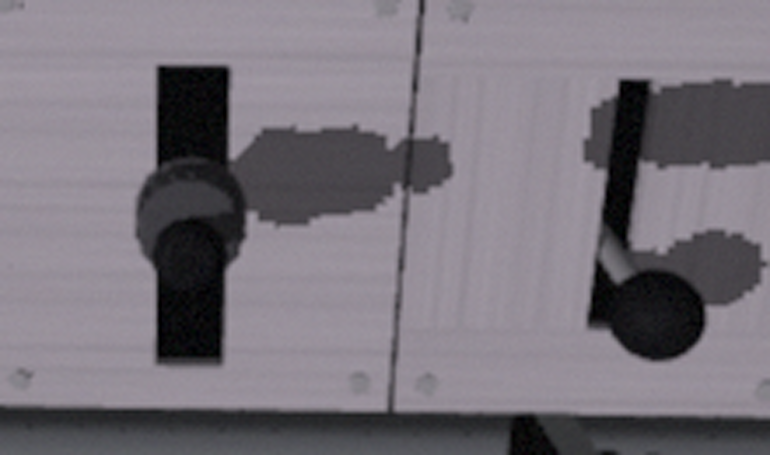

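```bash
python3 - <<'E'
from h import *
f=ld('wrist1')
w=lambda x,y:(200+x/3.5-.4,130+y/3.5-.4)
F=plane(f,*w(193,67),.1);B=plane(f,*w(190,361),.1);print(F,B,np.linalg.norm(B-F),np.degrees(np.arctan2(*(B-F)[1::-1])))
for p in [(157,66),(229,66),(157,361),(223,361),(423,0),(392,410),(0,402),(392,410),(770,416)]: print(p,plane(f,*w(*p),.1).round(4))
a=np.radians(-10);d=np.array([np.cos(a),np.sin(a)]);n=np.array([-d[1],d[0]])
for P in (F[:2],B[:2],[.4716,.0686],[.4714,.0683],[.470,.069]): print(np.dot(P,d).round(4),np.dot(P,n).round(4))
E
```

```text
[0.43764456 0.07341754 0.1       ] [0.53083631 0.05724931 0.1       ] 0.09458389800583587 -9.842515886207996
(157, 66) [0.4357 0.063  0.1   ]
(229, 66) [0.439  0.0839 0.1   ]
(157, 361) [0.5292 0.0468 0.1   ]
(223, 361) [0.5325 0.0677 0.1   ]
(423, 0) [0.4291 0.1423 0.1   ]
(392, 410) [0.5585 0.1195 0.1   ]
(0, 402) [ 0.5354 -0.0062  0.1   ]
(392, 410) [0.5585 0.1195 0.1   ]
(770, 416) [0.5802 0.2411 0.1   ]
0.4182 0.1483
0.5128 0.1486
0.4525 0.1495
0.4524 0.1491
0.4509 0.1496
```

>>> step_arm:
  moves:
    - [3,1,-30,0,0,-0.5]
    - [0,0,-40,0,0,0]
    - [0,0,-30,0,0,0]
    - [0,0,-15,0,0,0]
    - [0,0,0,0,0,0]

```text
time_s: 2.3
ee_pos: [0.4664, 0.0839, 0.1398]
tcp_rot: [0.706, -0.704, 0.054, -0.053]
contact_force: [-0.2, -0.0, -0.3]
grip_width: 1.003
```

```bash
python3 - <<'E'
from h import *
s=bot.observe();print(s['ee_pos'],s['contact_force'])
snap('scene','scene2');snap('wrist','wrist2')
a=cv2.imread('pics/scene2.png')[60:290,180:380]
cv2.imwrite('pics/z3.png',cv2.resize(a,None,fx=2.6,fy=2.6,interpolation=cv2.INTER_CUBIC))
E
```

```text
[0.46635595 0.08387607 0.13981303] [-0.23706189 -0.00637856 -0.25410064]
```

View pics/z3.png

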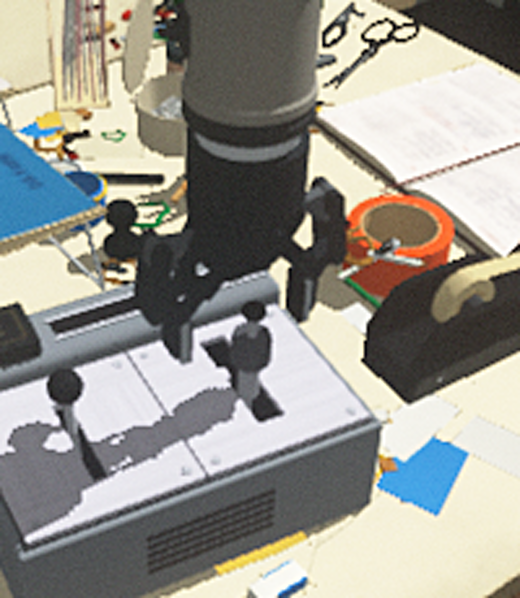

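View pics/wrist2.png

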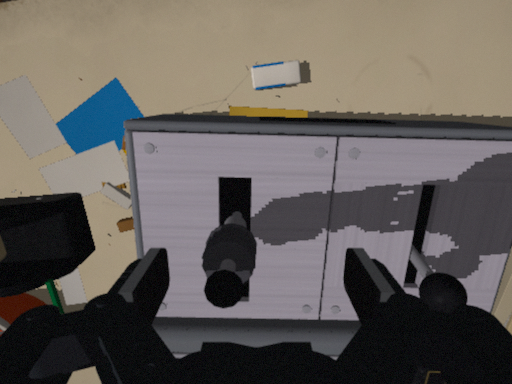

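>>> step_arm:
  moves:
    - [2,-8,0,0,0,0]
    - [3,-8,-1,0,0,0]
    - [0,0,0,0,0,0]

```text
time_s: 2.7
ee_pos: [0.4753, 0.0682, 0.1438]
tcp_rot: [0.708, -0.702, 0.05, -0.055]
contact_force: [-0.4, -0.2, 0.9]
grip_width: 1.005
```

```bash
python3 - <<'E'
from h import *
s=bot.observe();print(s['ee_pos'],s['contact_force'],s['joints'],s['joint_vel'].round(3))
f=snap('scene','scene3');w=snap('wrist','wrist3')
p=s['ee_pos'];q=s['tcp_rot'];M=R.from_quat([q[1],q[2],q[3],q[0]]).as_matrix();print(M.round(3))
im=f['image'][:,:,::-1].copy()
for k in(-.0425,.0425):
  for b in (0,.013):
    X=p+M[:,2]*k+M[:,1]*(.014-b); print(proj(f,X),proj(w,X))
a=im[120:270,200:360]
cv2.imwrite('pics/z4.png',np.hstack([cv2.resize(a,None,fx=2.5,fy=2.5,interpolation=cv2.INTER_CUBIC),cv2.resize(w['image'][:,:,::-1],(400,375))]))
E
```

```text
[0.47532389 0.06817647 0.14378243] [-0.39570718 -0.18893593  0.89015207] [-0.59429691  0.2600343   0.38056954  2.11275145 -0.14396901  0.78264574
  1.2983982 ] [-0.004 -0.016 -0.014 -0.008  0.002  0.008 -0.01 ]
[[ 0.989  0.008  0.148]
 [-0.148  0.008  0.989]
 [ 0.006 -1.     0.009]]
[294.14296152 189.21406997] [186.12157839 232.41576682]
[294.64072598 184.06990092] [181.00627378 242.07436436]
[254.83083157 203.16230571] [326.55730303 232.43365954]
[254.90982809 197.98902197] [331.69419207 242.09577075]
```

View pics/z4.png

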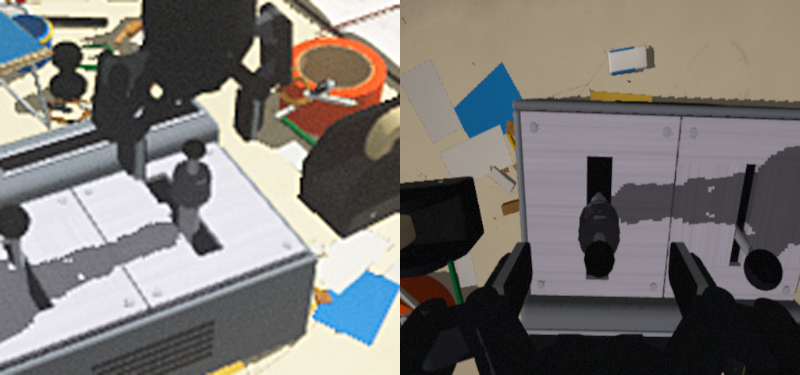

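```bash
python3 - <<'E'
from h import *
f=ld('scene3');w=ld('wrist3')
def enh(i): return np.clip(255*(i/255.)**.5,0,255).astype(np.uint8)
a=enh(f['image'][:,:,::-1])[130:220,230:320];b=enh(w['image'][:,:,::-1])[200:330,110:400]
cv2.imwrite('pics/e1.png',cv2.resize(a,None,fx=6,fy=6,interpolation=cv2.INTER_CUBIC))
cv2.imwrite('pics/e2.png',cv2.resize(b,None,fx=2.7,fy=2.7,interpolation=cv2.INTER_CUBIC))
E
```

```text
(no output)
```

View pics/e1.png

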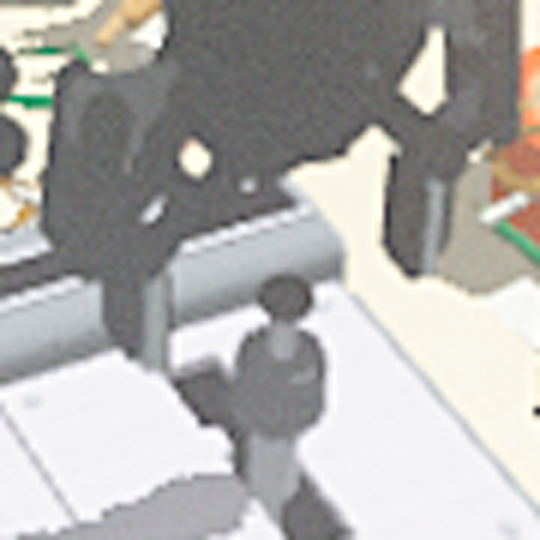

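View pics/e2.png

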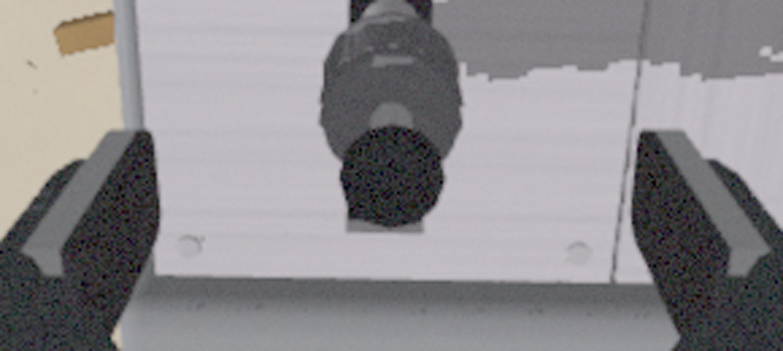

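```bash
python3 - <<'E'
from h import *
f=ld('scene3');w=ld('wrist3')
e1=lambda x,y:(230+x/6-.4,130+y/6-.4); e2=lambda x,y:(110+x/2.7-.3,200+y/2.7-.3)
print(tri(f,e1(424,277),w,e2(152,133)));print(tri(f,e1(170,372),w,e2(640,133)))
print('cap',tri(f,e1(285,297),w,e2(392,178)));print('sleeve', tri(f,e1(282,372),w,e2(392,85)))
E
```

```text
(array([0.45648326, 0.02777932, 0.17238753]), np.float64(0.0030577441671559165))
(array([0.4719966 , 0.11157696, 0.16746376]), np.float64(0.0021281662118260705))
cap (array([0.47170179, 0.06776441, 0.17370369]), np.float64(1.6671850269700415e-05))
sleeve (array([0.46828436, 0.06911846, 0.1458526 ]), np.float64(0.0023389204526578426))
```

>>> step_arm:
  moves:
    - [0,0,0,0,0,0]

```text
time_s: 2.9
ee_pos: [0.4751, 0.0691, 0.1438]
tcp_rot: [0.708, -0.702, 0.05, -0.055]
contact_force: [0.6, -0.3, -0.5]
grip_width: 0.996
```

```bash
python3 - <<'E'
from h import *
s=bot.observe();print(s['time_s'],s['ee_pos'],s['contact_force'],s['grip_width'])
f=snap('scene','scene4');w=snap('wrist','wrist4');t=snap('top','top4')
print(w['eye'],bot.observe()['ee_pos'])
def enh(i): return np.clip(255*(i/255.)**.5,0,255).astype(np.uint8)
a=enh(f['image'][:,:,::-1])[130:220,230:320];b=enh(w['image'][:,:,::-1])[200:330,110:400]
cv2.imwrite('pics/e3.png',np.hstack([cv2.resize(a,(390,390)),cv2.resize(enh(t['image'][:,:,::-1])[100:290,150:350],(400,390))]))
E
```

```text
2.9 [0.47505834 0.06906103 0.14382844] [ 0.56214242 -0.33391821 -0.49301223] 0.9962431493957162
[0.39841001 0.07857086 0.29659674] [0.47496442 0.06910584 0.14366741]
```

View pics/e3.png

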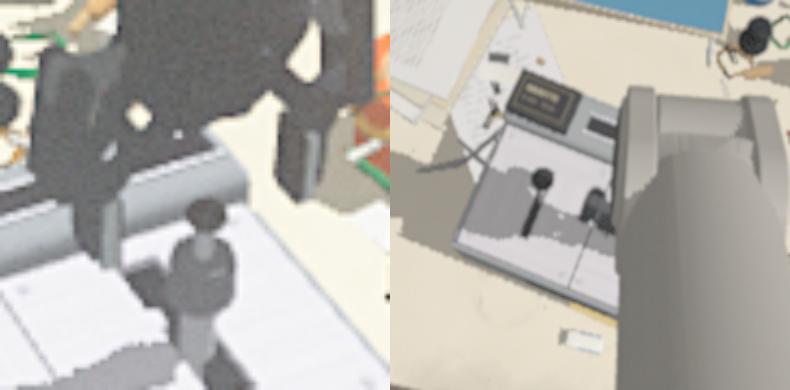

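>>> step_arm:
  moves:
    - [-4,0,-6,0,0,0]
    - [0,0,-8,0,0,0]
    - [0,0,0,0,0,0]

```text
time_s: 3.35
ee_pos: [0.4702, 0.0695, 0.1284]
tcp_rot: [0.708, -0.702, 0.05, -0.054]
contact_force: [-0.5, -0.9, -0.0]
grip_width: 1.0
```

```bash
cat >> h.py <<'E'
def enh(i): return np.clip(255*(i/255.)**.5,0,255).astype(np.uint8)
def look(k,top=False):
    s=bot.observe();q=s['tcp_rot'];M=R.from_quat([q[1],q[2],q[3],q[0]]).as_matrix()
    print(s['time_s'],s['ee_pos'].round(4),'F',s['contact_force'].round(1),'w',s['grip_width']*85,'yaw',np.degrees(np.arctan2(M[1,2],M[0,2])).round(2),'point',M[:,1].round(3),'jv',abs(s['joint_vel']).max().round(3))
    f=snap('scene',f'scene{k}');w=snap('wrist',f'wrist{k}')
    a=enh(f['image'][:,:,::-1])[120:220,220:320];b=enh(w['image'][:,:,::-1])[180:330,140:370]
    cv2.imwrite(f'pics/v{k}.png',np.hstack([cv2.resize(a,(400,400),interpolation=cv2.INTER_CUBIC),cv2.resize(b,(400,400*150//230),interpolation=cv2.INTER_CUBIC) if 0 else cv2.copyMakeBorder(cv2.resize(b,(399,260),interpolation=cv2.INTER_CUBIC),0,140,1,0,cv2.BORDER_CONSTANT)]))
v1=lambda x,y:(220+x/4-.4,120+y/4-.4)
v2=lambda x,y:(140+(x-401)/399*230-.3,180+y/260*150-.3)
E
python3 -c "
from h import *
look(5)"
```

```text
3.35 [0.4702 0.0695 0.1284] F [-0.5 -0.9 -0. ] w 84.97217084198562 yaw 81.57 point [ 0.007  0.008 -1.   ] jv 0.012
```

View pics/v5.png

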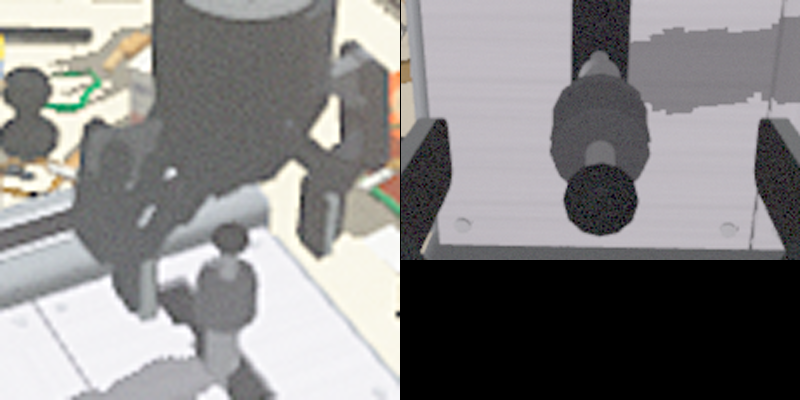

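```bash
python3 - <<'E'
from h import *
f=ld('scene5');w=ld('wrist5')
print(tri(f,v1(326,256),w,v2(446,122)),tri(f,v1(155,319),w,v2(760,122)))
# sanity: cap top through body bottom
print('cap',tri(f,v1(231,238),w,v2(600,200)))
print(w['eye'],w['orientation'])
E
```

```text
(array([0.45248684, 0.02788815, 0.15644499]), np.float64(0.0033445836462704663)) (array([0.46862284, 0.11271237, 0.15150978]), np.float64(0.0013667206934950213))
cap (array([0.47137916, 0.06757664, 0.17396706]), np.float64(0.00026640806594758625))
[0.3937262  0.07893702 0.28147327] [0.11341672 0.74872322 0.64488643 0.10330386]
```

>>> step_arm:
  moves:
    - [1,0,0,0,0,-1.5]
    - [0,-1,0,0,0,0]
    - [0,0,0,0,0,0]
    - [0,0,0,0,0,0]
  grip: 0.5
  squeeze: 30

```text
time_s: 3.85
ee_pos: [0.4724, 0.0684, 0.1294]
tcp_rot: [0.708, -0.701, 0.059, -0.065]
contact_force: [-1.1, 0.3, 0.1]
grip_width: 0.5
```

```bash
python3 -c "
from h import *
look(6)"
```

```text
3.85 [0.4724 0.0684 0.1294] F [-1.1  0.3  0.1] w 42.542050111218586 yaw 79.9 point [ 0.009  0.008 -1.   ] jv 0.003
```

View pics/v6.png

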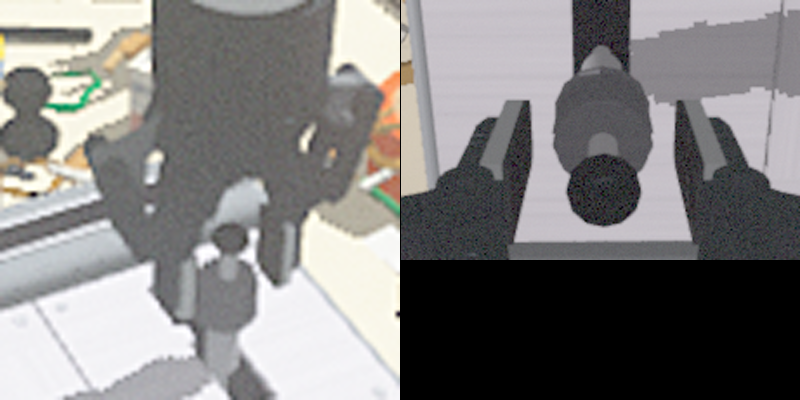

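```bash
python3 - <<'E'
from h import *
f=ld('scene6');w=ld('wrist6')
print(tri(f,v1(276,286),w,v2(527,102)),tri(f,v1(190,322),w,v2(680,102)))
E
```

```text
(array([0.46026006, 0.0474853 , 0.1418952 ]), np.float64(0.001154440061332779)) (array([0.46963841, 0.09180359, 0.13723547]), np.float64(0.0011874106307708655))
```

>>> step_arm:
  moves:
    - [-1,0,-5,0,0,0]
    - [0,0,0,0,0,0]

```text
time_s: 4.15
ee_pos: [0.4713, 0.0685, 0.1241]
tcp_rot: [0.708, -0.701, 0.059, -0.065]
contact_force: [-0.7, 0.4, 0.3]
grip_width: 0.5
```

>>> step_arm:
  moves:
    - [0,0,0,0,0,0]
    - [0,0,0,0,0,0]
    - [0,0,0,0,0,0]
    - [0,0,0,0,0,0]
    - [0,0,0,0,0,0]
  grip: 1
  squeeze: 40

```text
time_s: 4.65
ee_pos: [0.4713, 0.0685, 0.1242]
tcp_rot: [0.708, -0.701, 0.059, -0.065]
contact_force: [-0.6, 0.9, 1.2]
grip_width: 0.307
```

```bash
python3 -c "
from h import *
look(7)"
```

```text
4.65 [0.4713 0.0685 0.1242] F [-0.6  0.9  1.2] w 26.12811276772782 yaw 79.92 point [ 0.009  0.008 -1.   ] jv 0.002
```

View pics/v7.png

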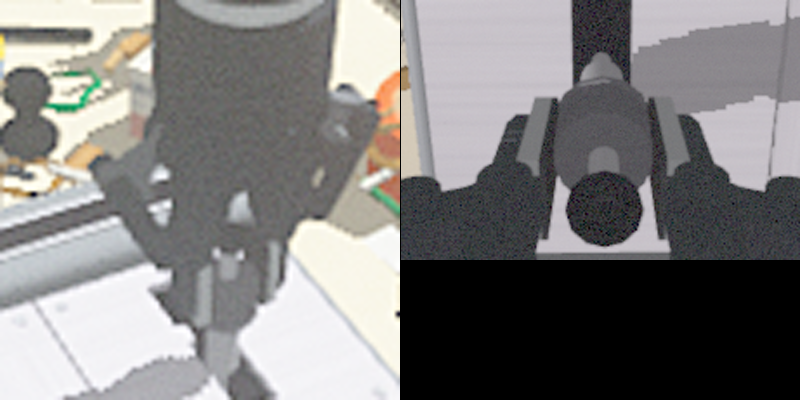

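>>> step_arm:
  moves:
    - [0,0,7,0,0,0]
    - [0,0,6,0,0,0]
    - [0,0,0,0,0,0]

```text
time_s: 5.05
ee_pos: [0.4706, 0.0686, 0.1376]
tcp_rot: [0.707, -0.701, 0.06, -0.064]
contact_force: [0.4, 0.7, -3.0]
grip_width: 0.31
```

```bash
python3 -c "
from h import *
look(8)"
```

```text
5.05 [0.4706 0.0686 0.1376] F [ 0.4  0.7 -3. ] w 26.37675782551379 yaw 79.93 point [ 0.007  0.008 -1.   ] jv 0.007
```

View pics/v8.png

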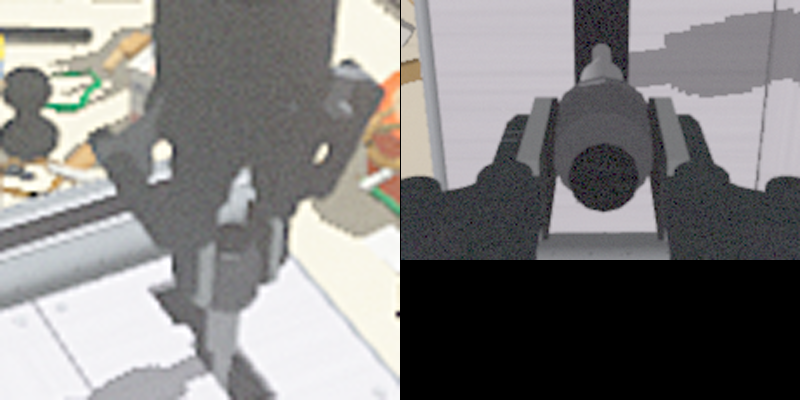

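>>> step_arm:
  moves:
    - [11,-2,0,0,0,0]
    - [11,-2,-0.5,0,0,0]
    - [0,0,0,0,0,0]

```text
time_s: 5.45
ee_pos: [0.4926, 0.0646, 0.1358]
tcp_rot: [0.707, -0.702, 0.06, -0.062]
contact_force: [-0.1, 1.4, -2.5]
grip_width: 0.312
```

>>> step_arm:
  moves:
    - [11,-2,0,0,0,0]
    - [11,-2,-1.5,0,0,0]
    - [0,0,0,0,0,0]

```text
time_s: 5.75
ee_pos: [0.5162, 0.0604, 0.1334]
tcp_rot: [0.707, -0.702, 0.062, -0.062]
contact_force: [-0.1, 1.9, -2.8]
grip_width: 0.308
```

>>> step_arm:
  moves:
    - [10,-2,-3,0,0,0]
    - [9,-1.5,-4,0,0,0]
    - [0,0,0,0,0,0]

```text
time_s: 6.05
ee_pos: [0.5365, 0.0568, 0.1253]
tcp_rot: [0.707, -0.702, 0.062, -0.062]
contact_force: [0.2, 2.2, -2.1]
grip_width: 0.31
```

```bash
python3 -c "
from h import *
look(9)"
```

```text
6.05 [0.5365 0.0568 0.1253] F [ 0.2  2.2 -2.1] w 26.32511042332122 yaw 79.99 point [ 0.     0.008 -1.   ] jv 0.006
```

View pics/v9.png

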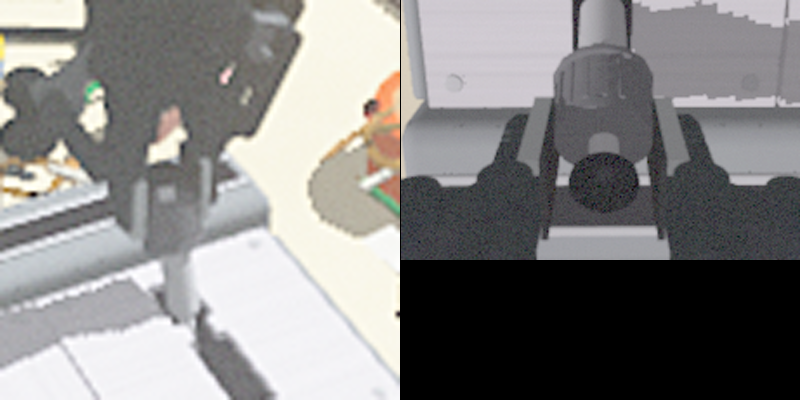

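>>> step_arm:
  moves:
    - [0,0,0,0,0,0]
    - [0,0,0,0,0,0]
    - [0,0,0,0,0,0]
    - [0,0,0,0,0,0]
    - [0,0,0,0,0,0]
    - [0,0,0,0,0,0]
  grip: 0.1

```text
time_s: 6.75
ee_pos: [0.5385, 0.0558, 0.1282]
tcp_rot: [0.707, -0.701, 0.06, -0.064]
contact_force: [-0.7, 0.2, 0.0]
grip_width: 0.897
```

```bash
python3 -c "
from h import *
look(10)"
```

```text
6.75 [0.5385 0.0558 0.1282] F [-0.7  0.2  0. ] w 76.25197588247904 yaw 79.94 point [ 0.008  0.008 -1.   ] jv 0.004
```

View pics/v10.png

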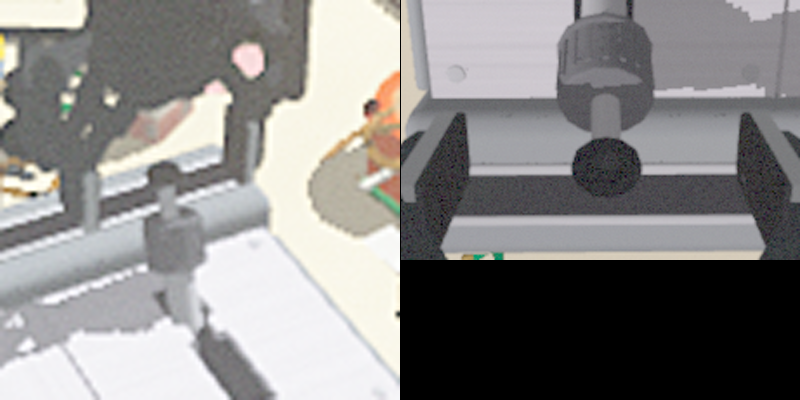

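>>> step_arm:
  moves:
    - [0,0,15,0,0,0]
    - [0,0,25,0,0,0]
    - [0,0,30,0,0,0]
    - [0,0,30,0,0,0]
    - [0,0,20,0,0,0]
    - [0,0,0,0,0,0]

```text
time_s: 7.45
ee_pos: [0.5366, 0.0553, 0.2513]
tcp_rot: [0.707, -0.702, 0.061, -0.063]
contact_force: [0.4, 0.1, -0.6]
grip_width: 0.897
```

```bash
python3 -c "
from h import *
look(11)
f=ld('scene11');w=ld('wrist11')
cv2.imwrite('pics/w11.png',np.hstack([cv2.resize(f['image'][130:290,140:340,::-1],None,fx=2,fy=2,interpolation=2),cv2.resize(w['image'][:,:,::-1],(400,320))]))"
```

```text
7.45 [0.5366 0.0553 0.2513] F [ 0.4  0.1 -0.6] w 76.22574087115831 yaw 79.93 point [ 0.004  0.007 -1.   ] jv 0.031
```

View pics/w11.png

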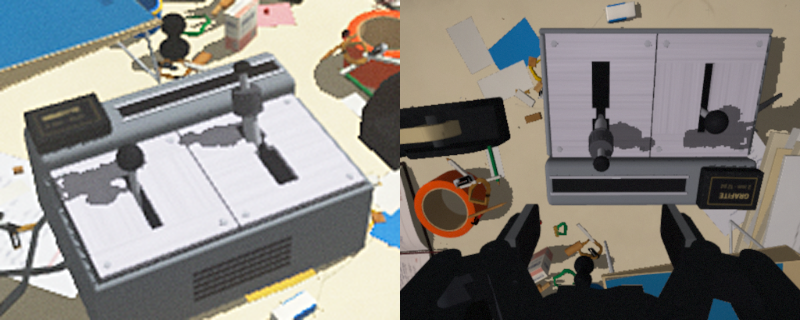

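View pics/v11.png

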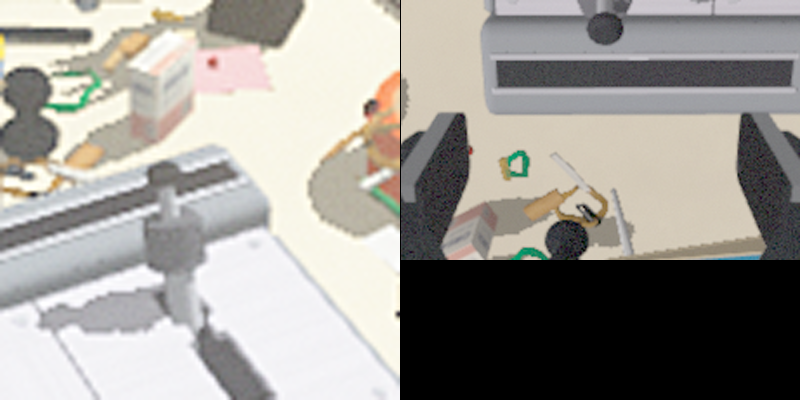

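```bash
python3 - <<'E'
from h import *
f=ld('scene11');w=ld('wrist11');f0=ld('scene0')
cv2.imwrite('pics/w11z.png',np.hstack([cv2.resize(enh(w['image'][130:220,220:310,::-1]),(396,396),interpolation=2),cv2.resize(enh(f['image'][140:220,225:305,::-1]),(400,396),interpolation=2)]))
for g in (f0,f):
    m=(g['image'][185:235,190:220].max(2)<45).astype(np.uint8);m=m[:32]
    n,l,s,c=cv2.connectedComponentsWithStats(m);k=1+np.argmax(s[1:,4]);print('ball',c[k]+[190,185],s[k])
E
```

```text
ball [194.  192.5] [4 6 1 4 4]
ball [209.25 211.5 ] [18 25  3  4  4]
```

View pics/w11z.png

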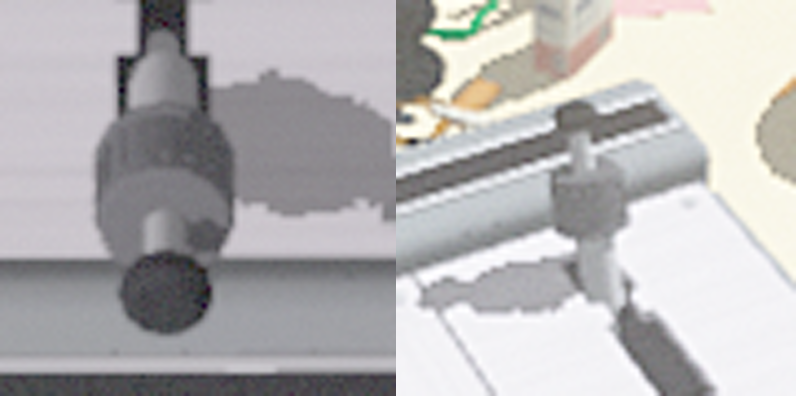

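```bash
python3 - <<'E'
from h import *
f=ld('scene11');w=ld('wrist11');f0=ld('scene0')
a=lambda x,y:(220+x/4.4-.4,130+y/4.4-.4); b=lambda x,y:(225+(x-396)/5-.4,140+y/4.95-.4)
d=np.array([np.cos(np.radians(10)),-np.sin(np.radians(10)),0])
for nm,p,q in [('cap',a(165,293),b(578,116)),('sleevetop',a(165,218),b(589,173)),('sleeve mid',a(165,185),b(590,198))]:
    X,e=tri(w,p,f,q); s=X@d-.459; print(nm,X.round(4),e.round(4),'tilt',np.arctan2(s,X[2]-.005).round(3),'r',np.hypot(s,X[2]-.005).round(4))
for g in (f0,f):
    m=(cv2.GaussianBlur(g['image'],(3,3),0).max(2)<80).astype(np.uint8)[195:222,194:217]
    n,l,s,c=cv2.connectedComponentsWithStats(m);k=1+np.argmax(s[1:,4]);print('ball',c[k]+[194,195],s[k])
print(cv2.absdiff(f0['image'][195:222,194:217],f['image'][195:222,194:217]).mean())
E
```

```text
cap [0.5359 0.0559 0.1646] 0.0003 tilt 0.354 r 0.1702
sleevetop [0.5269 0.0575 0.1428] 0.0009 tilt 0.347 r 0.1466
sleeve mid [0.5229 0.0589 0.1332] 0.0006 tilt 0.343 r 0.1361
ball [204.17391304 207.81884058] [  5   6  12  15 138]
ball [204.08391608 207.96503497] [  4   6  13  15 143]
15.420289855072463
```

```bash
python3 - <<'E'
from h import *
w=ld('wrist11');w1=ld('wrist1')
a=lambda x,y:(220+x/4.4-.4,130+y/4.4-.4)
d=np.array([np.cos(np.radians(10)),-np.sin(np.radians(10)),0])
for p in [(118,57),(210,57),(118,115),(210,115)]: X=plane(w,*a(*p),.1);print(p,X.round(4),(X@d).round(4))
cv2.imwrite('pics/w11y.png',cv2.resize(enh(w['image'][90:200,215:300,::-1]),None,fx=5.4,fy=5.4,interpolation=2))
cv2.imwrite('pics/w1y.png',cv2.resize(enh(w1['image'][140:240,220:300,::-1]),None,fx=5.4,fy=5.4,interpolation=2))
E
```

```text
(118, 57) [0.4991 0.0523 0.1   ] 0.4825
(210, 57) [0.5028 0.0729 0.1   ] 0.4825
(118, 115) [0.5122 0.0498 0.1   ] 0.4958
(210, 115) [0.5159 0.0707 0.1   ] 0.4958
```

View pics/w11y.png

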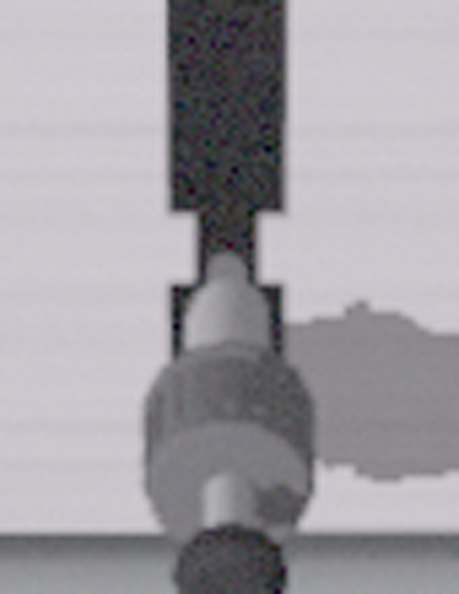

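```bash
python3 -c "
from h import *
print(bot.finish_job(), bot.observe()['time_s'])"
```

```text
the job is handed in; nothing more can be done
the job is handed in; nothing more can be done
```

The drive lever is in reverse. I lifted the collar about 13 mm, pushed the lever through the neck to the far opening, and let go so the collar dropped home. I then raised the gripper clear and handed the job in at about 7.5 s.

**Last checks before handing in**
- **Lever tilt:** about 0.35 rad (0.34 to 0.36), past the 0.33 needed. It is not against the 0.42 stop.
- **Collar:** its middle is about 136 mm from the hinge, against 138 when down, with bare rod showing under the cap, so it is down.
- **Ball lever:** the ball moved less than 0.2 px in the scene image, so it was not disturbed.
- **Forces:** the readings I took stayed at a few newtons, and the gripper was touching nothing at the end.

**What disagreed**
- **Tilt:** the gripper position put it at about 0.40 rad just before release, but the pictures afterwards gave 0.35. I did not push further, because the collar had already dropped.
- **Fingertips:** the pictures showed them about 25 mm higher than the stated tool geometry. I lowered the gripper to suit and confirmed the grip by the finger opening (26 mm on the 28 mm sleeve) and the pull during the lift (3 N).
- **Approach:** the tool drifted 16 mm sideways while descending. I corrected that before gripping.

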